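Fit the sight glass and screw down its retaining ring

TASK

Set the round sight glass flat in the recess of the sight-glass holder, lowering it in rather than letting it fall. Then put the hexagonal retaining ring over it and screw it down clockwise until it is snug: the ring must clamp the glass firmly, but do not over-tighten it or lean on it, or the glass cracks. Let go, and leave the other things on the bench where they are.

Things in the scene. Friction and masses are not known exactly. Their poses are not given: they have to be found in the camera images.
- holder: Sight-glass holder, fixed; place and yaw differ each time. Origin: centre of its underside on the bench; z up. Grey flange 124 mm across, 14 mm high, six bolt heads (19 mm high, 52 mm from the axis). In its middle an aluminium boss, 46 mm across, rises to 40 mm; it has the recess for the glass on top and a coarse thread for the ring outside.
- holder_rim (a point): Centre of the boss's rim, 40 mm above the bench. In it opens the round recess, 38.4 mm across, with a slightly springy black gasket as its floor, 5 to 6.5 mm below the rim (the packing under it differs each time).
- gap_mark (a point): Small steel bar on the flange, 40 mm from the axis along the holder's x; two more at +-120 degrees. Each marks the middle of a 40 degree gap in the thread. Between the gaps lie three ribs on the boss, 3 mm thick, 54 mm across outside, tops up to 37 mm above the bench; their undersides fall clockwise (from above) by 3.8 mm per radian.
- glass: Round sight glass: thick clear disc in a dark metal band, 36 mm across, 12 mm thick, edges chamfered 1.5 mm, 40 g, lying flat on the bench. Origin: centre of its underside; z up. Either side may go down. Seated, it stands 5.5 to 7 mm out of the rim. It cracks when pressed with more than 30 N.
- ring: Steel hexagonal cap ring, 64 mm across flats (flats 37 mm long, facing its own yaw 0, 60, 120.. degrees), 22 mm high, 90 g, standing on its open skirt. Origin: centre of its lower edge; z up. Lowered with its lugs in the gaps it drops until the lip lies on the glass, lower edge 27.5 to 29 mm above the bench; with lugs on the ribs it stays 4 to 8 mm higher.
- lug_mark (a point): Small dark bar on the ring's top, 25 mm from its axis along the ring's x; two more at +-120 degrees. Each marks a lug inside the skirt's lower edge (4 mm thick, 24 mm from the axis, centre 2 mm above the ring's origin). Lugs enter the gaps when a lug mark stands over a gap mark (within about 12 degrees).
- ring_lip (a point): Centre of the underside of the ring's 4 mm top lip (hole 24 mm across), which presses on the glass. Turned clockwise from mid gap the ring is free, then stiff 20 to 55 degrees on: first resistance is 0.1 N m, with a 2 N pull down on the hand. Each degree more clamps about 0.9 N more and sinks 0.07 mm: let the hand follow. Snug (6 to 25 N) is about 15 degrees past it; friction keeps it.
- tape_roll: Bystander: roll of masking tape, 92 mm across, 26 mm high, lying flat; origin at the centre of its underside.
- tin_lid: Bystander: pressed tin lid with dried paint, 62 mm across, 10 mm high, lying flat; origin at the centre of its underside. Not part of the job.
- air_cap: Bystander: small metal spray-gun air cap with two horns, 27 mm across, 16 mm high; origin at the centre of its underside.
Mind the look-alikes: they are no part of the job. What is shaped like the glass but blue or yellow is not meant. There is more than one size of the holder; the one meant has the size given above.

How it is judged:
On the way, in this order (a step that is already met when the one before it is completed fails the run):
1. the glass lies flat in the recess, let go, while the ring is still away from the holder (horizontal distance between glass and holder below 0.0025 m and z of glass in the frame of holder below 0.0358 m and angle between the z axis of glass and the z axis of holder, either way round below 0.06 rad and contact force between the fingers and glass below 0.05 N and horizontal distance between ring and holder above 0.05 m), for 0.2 s.
2. the ring is screwed down on the glass and clamps it with more than 6 N (horizontal distance between glass and holder below 0.0025 m and z of glass in the frame of holder below 0.0358 m and angle between the z axis of glass and the z axis of holder, either way round below 0.06 rad and contact force between ring and glass above 6 N and horizontal distance between ring and holder below 0.003 m and z of ring in the frame of holder below 0.03 m and angle between the z axis of ring and the z axis of holder, either way round below 0.05 rad), for 0.2 s.
At the end, for the whole second after the job is handed in: Glass in the recess: 2.5 mm from its axis, flat to 0.06 rad, underside below 35.8 mm. Ring over it: level to 0.05 rad, central to 3 mm, lower edge below 30 mm (both heights above the holder's underside), at rest, by itself clamping the glass with 6 to 25 N (all of step 2 and contact force between ring and glass below 25 N and linear speed of ring below 0.01 m/s and angular speed of ring below 0.1 rad/s); the robot touches nothing.
It fails at once if the glass is pressed with more than 30 N (by the ring, or into the holder): it cracks (contact force between ring and glass above 30 N or contact force between glass and holder above 30 N).
It fails at once if the glass is let go over the holder with its underside more than 12 mm above the rim (horizontal distance between glass and holder below 0.03 m and z of glass in the frame of holder above 0.052 m and contact force between the fingers and glass below 0.02 N).
It fails at once if a bystander (tape roll, tin lid, air cap) is shifted by more than 20 mm (distance of any of tape_roll, tin_lid, air_cap from where it was at the start of the episode above 0.02 m).
It also fails if it takes over 69 s, if anything falls off the work surface, if the arm or the gripper's body presses on something with over 40 N, if the wrist force passes 120 N, or if a joint passes its speed limit or range.

ROBOT

A 7-joint arm with a two-finger parallel gripper is mounted at the origin on a cart in front of the work surface, level with it; the furniture and walls round the work are solid. World frame = base frame: x ahead of the robot, y to its left, z up, the work surface at z = 0. Lengths are in m, angles in rad, forces in N, time in s.
With the tool pointing down it reaches from about 0.35 to 0.9 m from the base axis. Payload 8.1 kg.
Tool frame: the origin (TCP) lies between the finger pads; the fingertips stand 14 mm ahead of it and the grasp point (between the pads) lies 5 mm behind it; z points along the fingers, y is the line along which they close (so a half turn about z gives the same grasp; the last joint's range is limited). The gripper opens to 92 mm and grips with 3 to 60 N. Pads are 19 mm wide; open, the fingers measure 130 mm over their backs; the gripper's body (75 mm by 190 mm) begins 47 mm behind the grasp point.
Start: joints at [1.235, 0.434, 0.025, 1.573, -0.012, 1.134, -0.075], TCP at [0.144, -0.608, 0.241] pointing down, gripper open.
Joint ranges: [-2.62, 2.62], [-0.44, 2.09], [-1.27, 1.32], [0.08, 2.57], [-1.32, 4.46], [0.12, 2], [-2.74, 2.74]. Speed limits (rad/s): [2.22, 2.22, 3.01, 3.01, 3.14, 3.14, 3.14].

INTERFACE

Orientations are given as a rotation vector (axis times angle).
In Python, from bench import * gives the robot as it stands. Calls block until the motion is done:
- movep(position, orientation): joint-space move of the TCP to a pose.
- movel(position, max_speed=0.15, frame=None, until_force=None): straight line of the TCP; frame=None keeps the orientation; max_speed is the mean speed in m/s. With until_force (N) it stops when the force on the tool has changed by that much, and returns True; else False.
- move_joints(angles): joint-space move.
- release() and close_gripper(strength=None): open the fingers fully, or close them until they stop; strength is the grip in N (None keeps the last).
- wait(seconds).
- inverse_kinematics(position, orientation): joint angles nearest the present ones, or None.
- read_camera(name): name is "side" or "top" or "wrist"; returns a dict with "frame" (384x512x3 uint8, blue, green, red), "mtx" (3x3 intrinsics, pixels), "position" and "attitude" of the camera in the world. Camera axes: x right, y up, looking along -z (the intrinsics and any distortion apply to the point x, -y, -z); pixel columns grow to the right and rows downward; lengths in m; the calibration is good to about 2 mm. A picture is of the moment at which its call begins. There is no depth.
A pose or a line that the arm cannot do raises MotionError and nothing moves.
- finish_job(): hands the job in; it is judged then, once.
Readings, each from a call of its own:
- get_time(): time.
- get_joint_pos(): joint angles.
- get_dq(): joint speeds.
- get_effort(): joint torques, N m.
- get_tool_pos(): TCP position.
- get_eef_rot(): TCP orientation.
- get_wrist_force(): force on the tool from outside, world axes, zero at the start.
- get_moment(): the same for the moment, N m.
- get_grip_width(): opening from 0.0 (shut) to 1.0 (fully open).
- get_grasp_force(): force on a finger pad.
Only numpy, scipy, OpenCV 4.12 (cv2) and the standard library are available. Lean on these libraries where they do the work, as an engineer would, in place of code of your own. Each camera call takes 0.05 s, during which the arm holds its last target. There are 200 camera calls.

## Working session

There is one attempt and no reset: what is moved stays moved. The work goes in short steps, each a Python script; the robot and the scene stay as the last script left them, time stands still between calls to the robot, and variables do not carry over. Pictures are saved under pics/ and viewed, at most 10 in all, crops included, and the job is handed in when it is done.

```bash
mkdir -p pics; ls; python3 - <<'E'
from bench import *
import cv2,numpy as np
for n in ["top","side"]:
    c=read_camera(n); cv2.imwrite(f"pics/{n}0.png",c["frame"]); print(n,c["mtx"],c["position"],c["attitude"],[k for k in c])
    np.save(f"pics/{n}0.npy",c,allow_pickle=True)
print(get_time(),get_eef_rot())
E
```

```text
pics
top [[463.39219064   0.         249.03471116]
 [  0.         463.39219064 191.8265355 ]
 [  0.           0.           1.        ]] [ 0.49039609 -0.01628325  1.15044361] [ 0.07722787 -0.0422739  -1.58260485] ['frame', 'mtx', 'position', 'attitude']
side [[372.02594758   0.         255.75863077]
 [  0.         372.02594758 191.33397199]
 [  0.           0.           1.        ]] [0.57398994 0.64295705 0.59091482] [-0.00375092  1.35454888  2.80716657] ['frame', 'mtx', 'position', 'attitude']
0.1 [-3.11903089e+00 -3.64589671e-01  4.13690977e-04]
```

View pics/top0.png

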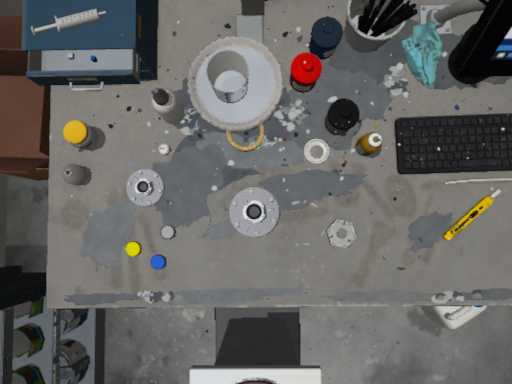

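View pics/side0.png

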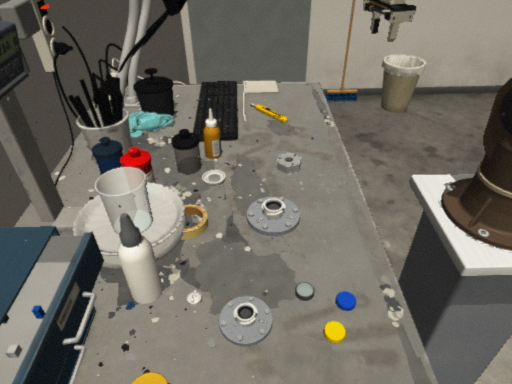

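The top view shows two holders: (255,212), about 50 px or 124 mm across, and (145,187), about 37 px or 92 mm. The first has the stated size. There are three discs: grey (168,232), yellow (133,249) and blue (158,262). The grey one is the glass. The ring is the hex at (341,234). The bystanders are the tape roll at (245,137), the lid at (316,151) and the air cap at (164,149). The side view shows the same layout. Next I'll confirm these in an enlarged crop.

```bash
cat > h.py <<'E'
from bench import *
import cv2,numpy as np
from scipy.spatial.transform import Rotation as R
def ray(c,uv,z):
    "pixels (N,2) -> world points on plane z"
    uv=np.atleast_2d(np.asarray(uv,float)); K=c["mtx"]
    d=np.c_[(uv[:,0]-K[0,2])/K[0,0],-(uv[:,1]-K[1,2])/K[1,1],-np.ones(len(uv))]
    d=R.from_rotvec(c["attitude"]).apply(d); p=np.asarray(c["position"])
    return p+d*((z-p[2])/d[:,2])[:,None]
def proj(c,P):
    q=R.from_rotvec(c["attitude"]).inv().apply(np.atleast_2d(P)-c["position"]); K=c["mtx"]
    return np.c_[K[0,2]-K[0,0]*q[:,0]/q[:,2],K[1,2]+K[1,1]*q[:,1]/q[:,2]]
def down(yaw):
    "tool z down; tool y axis along world direction yaw"
    y=np.array([np.cos(yaw),np.sin(yaw),0]); z=np.array([0,0,-1.]); x=np.cross(y,z)
    return R.from_matrix(np.c_[x,y,z]).as_rotvec()
E
python3 - <<'E'
from h import *
c=np.load("pics/top0.npy",allow_pickle=True).item()
s=np.load("pics/side0.npy",allow_pickle=True).item()
for n,uv,z in [("holder",(255,212),.04),("small",(145,187),.03),("glass",(168,232),.012),("ring",(341,234),.022),("tape",(245,137),.026),("lid",(316,151),.01),("cap",(164,149),.016)]:
    p=ray(c,uv,z)[0]; print(n,p.round(4),proj(s,p).round(0))
f=c["frame"]
a=cv2.resize(f[172:272,120:370],None,fx=3.2,fy=3.2,interpolation=cv2.INTER_CUBIC)
cv2.imwrite("pics/crop1.png",a)
E
```

```text
holder [ 0.5264 -0.0058  0.04  ] [[274. 203.]]
small [0.5911 0.2619 0.03  ] [[245. 308.]]
glass [0.4809 0.2089 0.012 ] [[304. 287.]]
ring [ 0.4713 -0.2127  0.022 ] [[289. 159.]]
tape [0.7113 0.0165 0.026 ] [[192. 216.]]
lid [ 0.6765 -0.1586  0.01  ] [[214. 176.]]
cap [0.6864 0.2184 0.016 ] [[194. 293.]]
```

View pics/crop1.png

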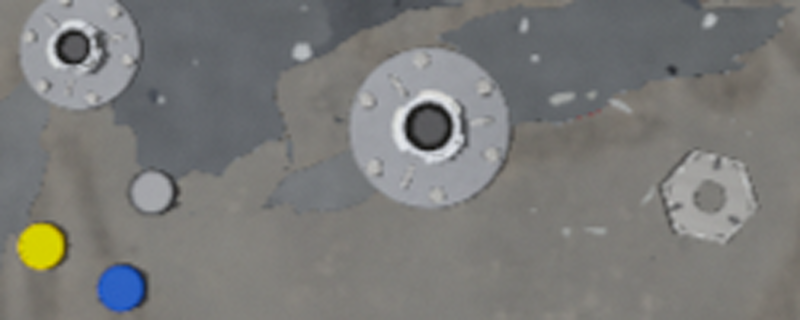

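The crop confirms it: the glass is the grey disc at crop (152,191), the holder is the larger one at crop (430,127), and the ring is at crop (710,197). Next I'll hover over each with the wrist camera.

```bash
python3 - <<'E'
from h import *
ims=[]
for n,p,y in [("ring",(.471,-.213),0),("holder",(.5264,-.0058),0),("glass",(.481,.209),np.pi/2)]:
    movep([p[0],p[1],.24],down(y)); wait(.2)
    c=read_camera("wrist"); np.save(f"pics/w_{n}.npy",c,allow_pickle=True); ims.append(c["frame"])
    z={"ring":.022,"holder":.04,"glass":.012}[n]
    print(n,get_time(),get_joint_pos().round(2) if hasattr(get_joint_pos(),'round') else get_joint_pos(),c["position"],proj(c,[*p,z]).round(0),c["mtx"][0,0])
print(get_tool_pos(),get_eef_rot(),get_wrist_force())
v=np.vstack([np.hstack(ims[:2]),np.hstack([ims[2],ims[2]*0])])
cv2.imwrite("pics/w1.png",cv2.resize(v,(800,600),interpolation=cv2.INTER_AREA))
E
```

```text
ring 2.2083 [ 0.73  0.31 -0.52  1.8   0.18  1.07  0.15] [ 0.46964797 -0.13125142  0.38394257] [[260. 166.]] 290.4509358801464
holder 3.325 [ 0.38  0.34 -0.6   1.78  0.22  1.09 -0.3 ] [0.52536657 0.07482009 0.3838736 ] [[260. 168.]] 290.4509358801464
glass 4.5 [ 0.21  0.45 -0.99  1.76  0.41  1.16  0.67] [0.39772125 0.20797371 0.38390065] [[260. 166.]] 290.4509358801464
[0.48150251 0.20791165 0.23989305] [ 4.50600960e-03  3.14152514e+00 -9.00694484e-04] [0.02788524 0.18979493 0.22169924]
```

View pics/w1.png

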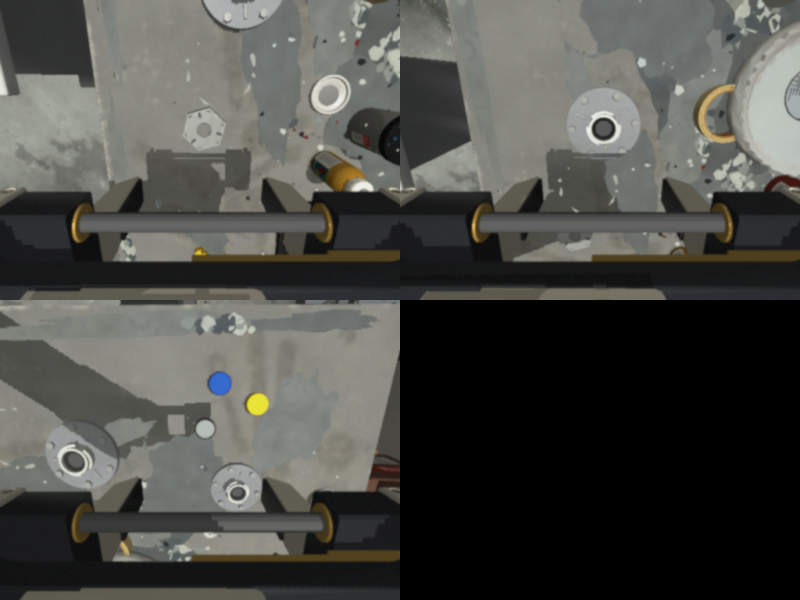

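The wrist views show the ring at about (204,130), the holder at (604,116) and the glass at (205,428) in the composite. The small holder is at (238,487). I'll take closer views from opposite yaws so the wrist calibration bias cancels.

```bash
python3 - <<'E'
from h import *
tiles=[]
def look(n,p,z,yaw,k):
    # shift so that the object sits nearer the picture centre
    yv=np.array([np.cos(yaw),np.sin(yaw)]); xv=np.array([np.sin(yaw),-np.cos(yaw)])
    tp=np.array(p)+0.02*xv
    movep([*tp,.14],down(yaw)); wait(.25)
    c=read_camera("wrist"); np.save(f"pics/v_{n}{k}.npy",c,allow_pickle=True)
    u=proj(c,[*p,z])[0]; print(n,k,round(get_time(),2),np.round(get_joint_pos(),2)[[0,6]],u.round(1),np.round(c["position"]-np.r_[get_tool_pos()],4))
    u0,v0=np.clip(u.astype(int),[80,80],[431,303]); t=c["frame"][v0-80:v0+80,u0-80:u0+80]; tiles.append(cv2.resize(t,(266,266),interpolation=cv2.INTER_CUBIC))
look("glass",(.481,.209),.012,np.pi/2,0)
look("glass",(.481,.209),.012,-np.pi/2,1)
look("holder",(.5264,-.0058),.04,-np.radians(80),0)
look("holder",(.5264,-.0058),.04,np.radians(100),1)
look("ring",(.471,-.213),.022,np.radians(80),0)
look("ring",(.471,-.213),.022,-np.radians(100),1)
cv2.imwrite("pics/v.png",np.vstack([np.hstack(tiles[0::2]),np.hstack(tiles[1::2])]))
E
```

```text
glass 0 5.29 [0.14 0.58] [258.  167.7] [-0.0842  0.      0.1442]
glass 1 7.93 [-0.41 -2.18] [258.2 166.1] [ 0.0814 -0.      0.144 ]
holder 0 9.12 [ 0.02 -1.55] [260.4 173.5] [0.0801 0.0147 0.1441]
holder 1 11.74 [0.52 1.17] [258.4 176.6] [-0.0827 -0.0144  0.1441]
ring 0 12.93 [0.89 1.28] [257.1 171.1] [-0.0826  0.0143  0.1441]
ring 1 15.0 [-0.46 -0.69] [257.8 168.4] [ 0.0801 -0.0145  0.144 ]
```

View pics/v.png

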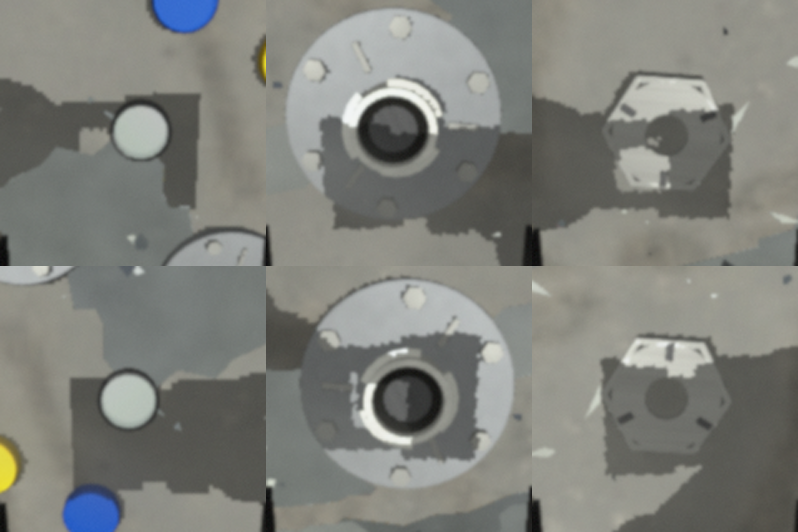

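The tiles show the glass at tile (141,131), the recess at (393,130) and (408,401), gap marks at (361,57), (463,125) and (354,177), and lug marks at (670,351), (625,419) and (704,423).

```bash
cat > det.py <<'E'
from h import *
L=lambda n:np.load(f"pics/{n}.npy",allow_pickle=True).item()
def blob(c,mask,uv,rad=45):
    "hull ellipse of the mask component nearest uv"
    m=np.zeros_like(mask); cv2.circle(m,tuple(int(x) for x in uv),rad,255,-1); mask=mask&m
    mask=cv2.morphologyEx(mask,cv2.MORPH_OPEN,np.ones((3,3),np.uint8))
    cs,_=cv2.findContours(mask,cv2.RETR_EXTERNAL,cv2.CHAIN_APPROX_NONE)
    k=max(cs,key=cv2.contourArea); return cv2.fitEllipse(cv2.convexHull(k))
def ell(c,e,z):
    P=ray(c,cv2.boxPoints(e),z); ctr=ray(c,e[0],z)[0]
    return ctr[:2].round(4),(np.array(e[1])/c["mtx"][0,0]*(c["position"][2]-z)*1000).round(1)
E
python3 - <<'E'
from det import *
for k in (0,1):
    c=L(f"v_glass{k}"); f=c["frame"]; uv=[258,168]
    g=cv2.cvtColor(f,cv2.COLOR_BGR2GRAY)
    e=blob(c,((g>150).astype(np.uint8)*255),uv,26); print("glass",e[0],ell(c,e,.012))
for k,uv in ((0,(256,171)),(1,(263,178))):
    c=L(f"v_holder{k}"); g=cv2.cvtColor(c["frame"],cv2.COLOR_BGR2GRAY)
    for t in (60,75,90):
        e=blob(c,((g<t).astype(np.uint8)*255),uv,26); print("recess",t,np.round(e[0],1),ell(c,e,.04))
def pts(n,k,o,to,pp,z,sub):
    c=L(n); q=(np.array(pp)-to)/1.6625+o; P=ray(c,q,z)[:,:2]; m=P.mean(0); d=P-m
    a=np.degrees(np.arctan2(d[:,1],d[:,0])); print(n,m.round(4),np.hypot(*d.T).round(4),a.round(1),(a%120).round(1))
pts("v_ring0",0,(177,91),(532,0),[(628,112),(708,116),(662,180)],.022,0)
pts("v_ring1",0,(177,88),(532,266),[(670,351),(625,419),(704,423)],.022,0)
pts("v_holder0",0,(180,93),(266,0),[(361,57),(463,125),(354,177)],.016,0)
pts("v_holder1",0,(178,96),(266,266),[(452,325),(337,387),(446,455)],.016,0)
c=L("top0"); g=cv2.cvtColor(c["frame"],cv2.COLOR_BGR2GRAY)
e=blob(c,((g<110).astype(np.uint8)*255),(254,212),9); print("top recess",ell(c,e,.04))
e=blob(c,((g>140).astype(np.uint8)*255),(168,232),10); print("top glass",ell(c,e,.012))
E
```

```text
glass (261.1453552246094, 165.9116973876953) (array([0.4792, 0.2121]), array([28.4, 29.2]))
glass (254.8689727783203, 166.52655029296875) (array([0.4806, 0.2122]), array([28.5, 29.1]))
recess 60 [256.  171.1] (array([ 0.5279, -0.0017]), array([31.9, 33.9]))
recess 75 [255.9 171.4] (array([ 0.5276, -0.0016]), array([32.6, 34.7]))
recess 90 [255.9 171.5] (array([ 0.5275, -0.0017]), array([33.5, 35.3]))
recess 60 [263.2 176.1] (array([ 0.5252, -0.0018]), array([31.8, 33.8]))
recess 75 [263.1 176.3] (array([ 0.5254, -0.0018]), array([32.7, 34.5]))
recess 90 [263.1 176.4] (array([ 0.5255, -0.0018]), array([33.6, 35.1]))
v_ring0 [ 0.4731 -0.2129] [0.0251 0.026  0.0257] [-133.6  106.9  -15. ] [106.4 106.9 105. ]
v_ring1 [ 0.4717 -0.2131] [0.0262 0.0261 0.0256] [ -14.4  107.  -133.8] [105.6 107.  106.2]
v_holder0 [ 0.527  -0.0018] [0.0396 0.04   0.0405] [ 35.8 -83.  155.9] [35.8 37.  35.9]
v_holder1 [0.5261 0.0011] [0.0429 0.0425 0.0443] [159.5 -83.   37.8] [39.5 37.  37.8]
top recess (array([ 0.5284, -0.0019]), array([34.9, 35.2]))
top glass (array([0.482 , 0.2117]), array([27.7, 29.1]))
```

Bias-free estimates: glass (0.480, 0.212), holder (0.5265, −0.0017), ring (0.4724, −0.213). The gaps are at 36.2° mod 120 and the lugs at −14.2° mod 120. Now I'll grasp the glass.

```bash
python3 - <<'E'
from h import *
o=down(np.pi/2)
movep([.480,.2121,.12],o)
movel([.480,.2121,.0215],max_speed=.12)
close_gripper(15); wait(.1)
print(get_tool_pos(),get_grip_width(),get_grasp_force())
p=get_tool_pos()
movel([p[0],p[1],.12],max_speed=.15)
print(get_grip_width(),get_grasp_force())
movep([.5265,-.0017,.10],o); wait(.3)
print(get_time(),get_tool_pos(),get_wrist_force(),get_grip_width())
c=read_camera("wrist"); np.save("pics/held.npy",c,allow_pickle=True)
c=read_camera("side"); cv2.imwrite("pics/held.png",cv2.resize(c["frame"][120:270,180:380],(800,600)))
E
```

```text
[0.47998008 0.21211291 0.02146915] 0.3787383399682922 14.999972151126713
0.37952124096751666 14.999925994779915
20.5583 [ 5.26537674e-01 -3.48959051e-04  1.00139871e-01] [ 0.04777791 -0.30741365 -0.1152573 ] 0.37656191979184184
```

View pics/held.png

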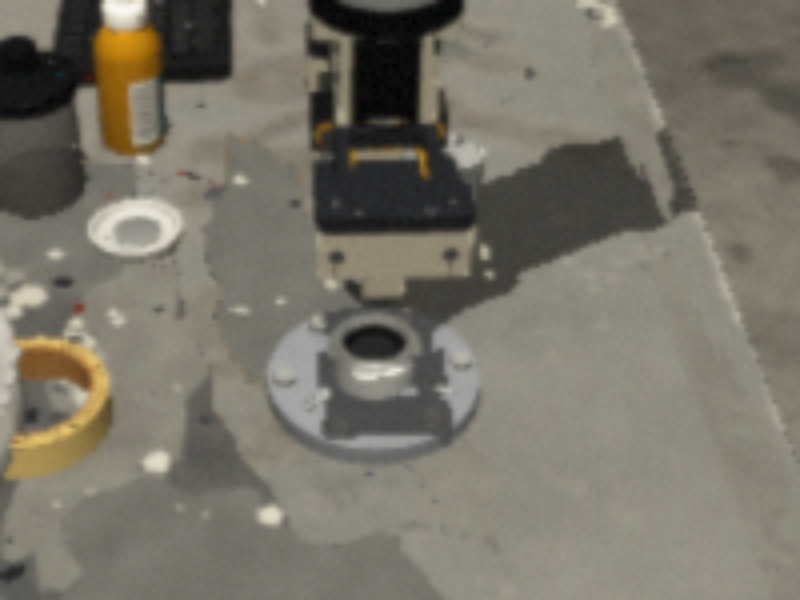

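The gripper hangs centred above the boss, at picture (380,340). The closer finger hides the glass, but the width and the weight say it is held. Lowering it with force feedback.

```bash
python3 - <<'E'
from h import *
movel([.5265,-.0017,.075],max_speed=.08); wait(.3)
print(get_tool_pos(),get_wrist_force(),get_grip_width())
r=movel([.5265,-.0017,.0555],max_speed=.025,until_force=3)
wait(.2)
print(r,get_time(),get_tool_pos(),get_wrist_force(),get_moment(),get_grip_width())
E
```

```text
[ 0.52676817 -0.00169506  0.07534842] [ 0.62179548  0.64061026 -0.19286873] 0.37523224271134276
True 22.35 [ 0.52622604 -0.0016761   0.05587447] [-0.75076344  0.38563615  5.81339095] [ 0.04258158 -0.0230907   0.02898997] 0.37705126579905063
```

Contact came at a glass underside height of 34.4 mm, which is inside the seated range. I'll release and check.

```bash
python3 - <<'E'
from h import *
release(); wait(.2)
movel([.5265,-.0017,.12],max_speed=.15)
yaw=np.radians(80); xv=np.array([np.sin(yaw),-np.cos(yaw)])
movep([*(np.array([.5265,-.0017])+.02*xv),.14],down(yaw)); wait(.2)
c=read_camera("wrist"); np.save("pics/seat.npy",c,allow_pickle=True)
u=proj(c,[.5265,-.0017,.046])[0]; print(u,get_time())
u0,v0=u.astype(int); cv2.imwrite("pics/seat.png",cv2.resize(c["frame"][v0-60:v0+60,u0-60:u0+60],(600,600),interpolation=cv2.INTER_CUBIC))
E
```

```text
[259.30874193 180.44412187] 24.6667
```

View pics/seat.png

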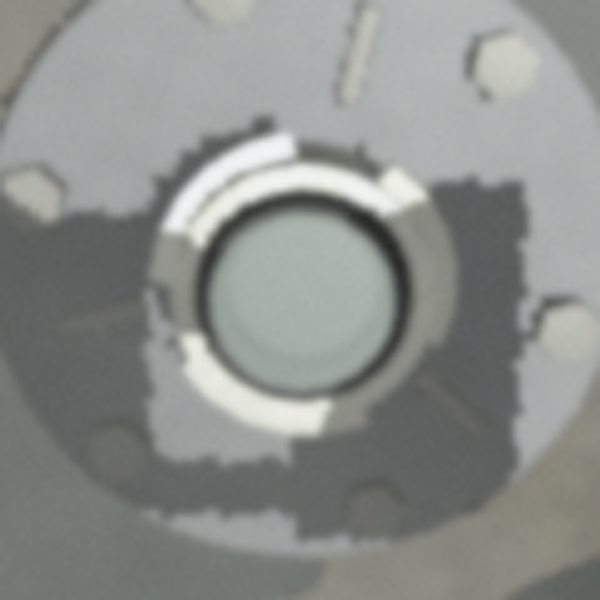

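The glass is seated concentric at (303,298), with an even dark band all round. Now the ring.

```bash
python3 - <<'E'
from h import *
o=down(np.radians(45.8)); x,y=.4724,-.2130
movep([x,y,.10],o); wait(.2)
movel([x,y,.018],max_speed=.12); wait(.1)
print(get_tool_pos(),get_wrist_force())
close_gripper(35); wait(.2)
print(get_tool_pos(),get_grip_width(),get_grasp_force())
p=get_tool_pos(); movel([p[0],p[1],.14],max_speed=.15)
print(get_grip_width(),get_grasp_force(),get_wrist_force())
movep([.5265,-.0017,.12],down(np.radians(96.2))); wait(.3)
movel([.5265,-.0017,.085],max_speed=.08); wait(.3)
print(get_time(),get_tool_pos(),get_wrist_force(),get_moment(),get_grip_width(),np.round(get_joint_pos(),2))
c=read_camera("wrist"); np.save("pics/rh.npy",c,allow_pickle=True); f=c["frame"]
cv2.imwrite("pics/rh.png",f[130:330,130:390].repeat(2,0).repeat(2,1))
print(proj(c,[[.5265,-.0017,.089]]))
E
```

```text
[ 0.47301963 -0.21319578  0.01881231] [0.7767472  0.04361626 0.07691413]
[ 0.47255562 -0.2130348   0.01815597] 0.6952728732291343 35.00086963176727
0.6924154232327875 34.99981462955475 [-0.19345332 -0.67886191  0.27711227]
30.5 [ 0.52678297 -0.00169274  0.08541674] [ 0.68594364  0.40920738 -1.10096432] [ 0.0909793  -0.10002535 -0.04890906] 0.693793193330795 [ 0.15  0.49 -0.33  1.96  0.23  0.73  1.36]
[[258.52055678 259.43897187]]
```

View pics/rh.png

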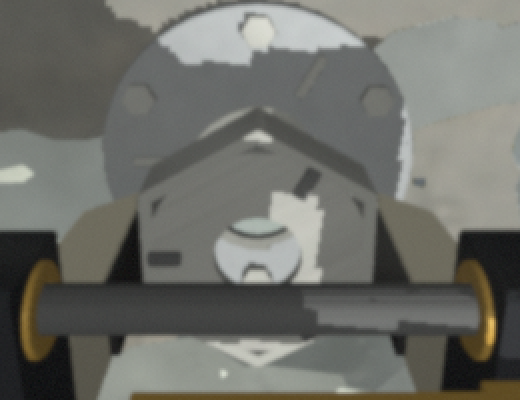

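The picture shows the ring in the grip, with lug marks at (307,183) and (164,259). The gap marks are at (312,75) and (147,162). I'll compute the angles and the centre.

```bash
python3 - <<'E'
from det import *
c=L("rh")
def two(a,b,z,r):
    A,B=ray(c,np.array([a,b])/2+130,z)[:,:2]; m=(A+B)/2; d=B-A; n=np.array([-d[1],d[0]])/np.hypot(*d)
    out=[]
    for s in(1,-1):
        C=m+s*n*r/2; print("sep",np.hypot(*d).round(4),"expect",round(r*3**.5,4),"ctr",C.round(4),[np.degrees(np.arctan2(*(q-C)[::-1])).round(1) for q in(A,B)])
two((307,183),(164,259),.0894,.025); two((312,75),(147,162),.016,.040)
c=L("seat"); A=ray(c,np.array([[358,55],[100,318],[448,400]])/5+[199,120],.016)[:,:2]; d=A-A.mean(0)
print(A.mean(0),np.degrees(np.arctan2(d[:,1],d[:,0]))%120, np.hypot(*d.T))
E
```

```text
sep 0.0446 expect 0.0433 ctr [ 0.5258 -0.0016] [np.float64(155.8), np.float64(-82.7)]
sep 0.0446 expect 0.0433 ctr [ 0.5057 -0.0165] [np.float64(97.3), np.float64(-24.2)]
sep 0.073 expect 0.0693 ctr [ 0.527  -0.0034] [np.float64(153.6), np.float64(-83.8)]
sep 0.073 expect 0.0693 ctr [ 0.4942 -0.0263] [np.float64(96.2), np.float64(-26.4)]
[ 0.52688844 -0.00166123] [35.38071472 35.98246641 36.05854733] [0.03980173 0.04010158 0.03958858]
```

The ring is aligned within 1° and centred. Lowering it with force feedback.

```bash
python3 - <<'E'
from h import *
print(get_wrist_force())
r=movel([.5265,-.0017,.0455],max_speed=.03,until_force=2.5)
wait(.1); print(r,get_time(),get_tool_pos(),get_wrist_force(),get_moment())
E
```

```text
[ 1.10293457 -0.46776136 -1.48267679]
True 31.85 [ 0.52678741 -0.00180159  0.04654821] [0.9636651  0.77962888 6.40051078] [ 0.0522874  -0.05314162 -0.01175078]
```

The ring's lower edge is at 28.5 mm, so the lugs are in the gaps and the lip is on the glass. I'll relieve the push and turn it clockwise in steps.

```bash
cat > turn.py <<'E'
from h import *
import json
def step(yaw,z,spd=.05):
    movel([.5265,-.0017,z],max_speed=spd,frame=down(np.radians(yaw))); wait(.08)
    return get_wrist_force(),get_moment()[2]
def cur():
    y=R.from_rotvec(get_eef_rot()).as_matrix()[:,1]; return np.degrees(np.arctan2(y[1],y[0]))
E
python3 - <<'E'
from turn import *
z=.0467; F,M0=step(96.2,z); print("t",round(get_time(),2),"F",np.round(F,2),"M",round(M0,3),get_tool_pos()[2],cur())
yaw=96.2
for i in range(7):
    yaw-=4; F,M=step(yaw,z)
    print(round(get_time(),2),round(yaw,1),round(cur(),2),np.round(F,2),round(M,3),round(get_tool_pos()[2],5))
    if abs(M-M0)>.1: break
E
```

```text
t 32.18 F [0.02 0.19 0.65] M -0.011 0.04679420149763839 96.19573829572217
32.52 92.2 92.3 [2.17 0.21 1.38] -0.062 0.04679
32.85 88.2 88.35 [ 0.99 -0.61  1.72] 0.008 0.04679
33.18 84.2 84.35 [1.98 0.09 2.08] -0.001 0.04679
33.52 80.2 80.36 [2.44 1.52 2.12] -0.065 0.04677
33.85 76.2 76.36 [3.55 1.41 2.12] 0.002 0.0468
34.18 72.2 72.36 [4.28 2.71 1.42] 0.032 0.0468
34.52 68.2 68.34 [4.64 2.2  1.42] -0.043 0.04679
```

```bash
cat > turn.py <<'E'
from h import *
def rd(n=6):
    a=[]
    for _ in range(n): wait(.02); a.append(np.r_[get_wrist_force(),get_moment()[2]])
    return np.mean(a,0)
def step(x,y,yaw,z,spd=.05):
    movel([x,y,z],max_speed=spd,frame=down(np.radians(yaw))); return rd()
def cur():
    y=R.from_rotvec(get_eef_rot()).as_matrix()[:,1]; return np.degrees(np.arctan2(y[1],y[0]))
E
python3 - <<'E'
from turn import *
z=.0467; x,y=.5268,-.0016; yaw=68.2
for i in range(10):
    F=step(x,y,yaw,z)
    print(round(get_time(),2),round(yaw,1),round(cur(),2),np.round(F,3),np.round(get_tool_pos(),5))
    if i==0: M0=F[3]
    if abs(F[3]-M0)>.09 or F[2]<-.8: break
    yaw-=2.5
E
```

```text
34.87 68.2 68.25 [3.87  2.169 2.243 0.042] [ 0.52689 -0.00148  0.04676]
35.22 65.7 65.78 [4.118 2.579 2.319 0.025] [ 0.52691 -0.00154  0.04675]
35.57 63.2 63.27 [4.294 2.533 1.866 0.042] [ 0.52693 -0.00159  0.04674]
35.92 60.7 60.77 [4.616 2.639 2.37  0.027] [ 0.52697 -0.0016   0.04672]
36.27 58.2 58.27 [ 4.632  2.854  1.705 -0.005] [ 0.52697 -0.00161  0.0467 ]
36.62 55.7 55.77 [4.446 2.721 0.835 0.015] [ 0.52697 -0.00156  0.04669]
36.97 53.2 53.28 [ 4.678  3.036  0.799 -0.018] [ 0.52693 -0.00147  0.0466 ]
37.32 50.7 50.77 [ 5.142  3.12  -1.151 -0.025] [ 0.52693 -0.0015   0.04657]
```

```bash
python3 - <<'E'
from turn import *
z=.0467; x,y=.5268,-.0016; yaw=50.7
for i in range(4):
    yaw-=2; z-=.00012
    F=step(x,y,yaw,z)
    print(round(get_time(),2),round(yaw,1),round(cur(),2),np.round(F,3),np.round(get_tool_pos(),5),round(get_grip_width(),4))
    if F[3]>.1 or F[2]<-4: break
E
```

```text
37.67 48.7 48.78 [ 5.207  3.37  -0.643 -0.035] [ 0.52695 -0.00136  0.04645] 0.6907
38.02 46.7 46.78 [ 5.262  3.696 -0.723 -0.013] [ 0.52696 -0.00134  0.04635] 0.6919
38.37 44.7 44.78 [ 5.271  3.539  0.036 -0.039] [ 0.52702 -0.00131  0.04627] 0.6975
38.72 42.7 42.78 [ 5.385  3.679  0.378 -0.035] [ 0.52704 -0.00128  0.04619] 0.6943
```

```bash
python3 - <<'E'
from turn import *
z=.0467-.00048; x,y=.5268,-.0016; yaw=42.7
for i in range(6):
    yaw-=2
    F=step(x,y,yaw,z)
    print(round(get_time(),2),round(yaw,1),round(cur(),2),np.round(F,3),np.round(get_tool_pos(),5),round(get_grip_width(),4))
    if F[3]>.07 or F[2]<-3: break
    if F[2]<-1.5: z-=.0001
c=read_camera("wrist"); np.save("pics/t1.npy",c,allow_pickle=True)
cv2.imwrite("pics/t1.png",c["frame"][130:330,130:390].repeat(2,0).repeat(2,1))
E
```

```text
39.07 40.7 40.78 [ 5.466  4.023 -0.156 -0.01 ] [ 0.52703 -0.00122  0.04612] 0.6942
39.42 38.7 38.78 [ 5.784  3.621 -1.121 -0.011] [ 0.52704 -0.00122  0.04608] 0.6938
39.77 36.7 36.78 [ 5.97   3.804 -1.594 -0.02 ] [ 0.527   -0.00124  0.04602] 0.6936
40.12 34.7 34.79 [ 6.088  3.475 -1.79   0.026] [ 0.52702 -0.00116  0.04593] 0.6892
40.47 32.7 32.81 [ 5.904  4.089 -1.868  0.059] [ 0.52711 -0.00096  0.04584] 0.698
40.82 30.7 30.79 [ 6.132e+00  4.327e+00 -2.017e+00 -5.000e-03] [ 0.52709 -0.00102  0.04576] 0.6947
```

View pics/t1.png

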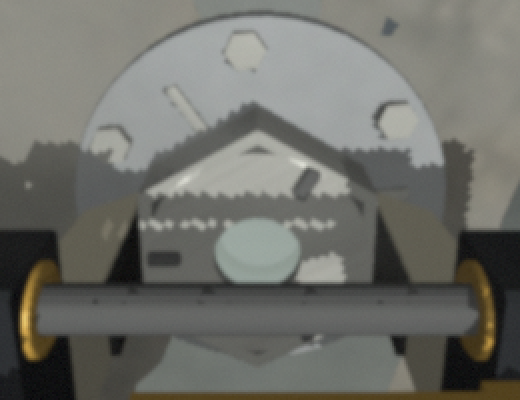

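The lug marks sit in the same place in the hand, so the ring turns with it. It is now 65.5° past mid gap. The moment reading is ambiguous, so I'll relieve the side load and probe back and forth by a few degrees.

```bash
python3 - <<'E'
from turn import *
def show(t,F): print(t,round(get_time(),2),round(cur(),2),np.round(F,3),"M",np.round(get_moment(),3),"tau7",np.round(get_effort()[6],3),np.round(get_tool_pos(),5))
z=.0467-.00048-.0003
show("now",rd())
x,y=.5273,-.0010
show("shift",step(x,y,30.7,z))
show("back",step(x,y,33.7,z+.0002))
show("fwd",step(x,y,30.7,z))
E
```

```text
now 40.97 30.79 [ 5.643e+00  4.437e+00 -1.817e+00  4.000e-03] M [ 1.053 -1.453  0.037] tau7 0.004 [ 0.52709 -0.00105  0.04575]
shift 41.32 30.75 [ 4.674  3.296 -0.891  0.051] M [ 0.668 -1.196 -0.012] tau7 -0.03 [ 0.52715 -0.00095  0.04573]
back 41.67 33.64 [ 3.682 -0.025 -1.191  0.353] M [ 0.075 -0.779  0.346] tau7 -0.327 [ 0.52688 -0.00139  0.04589]
fwd 42.02 30.72 [ 4.174  0.295 -3.664 -0.156] M [ 0.118 -0.941 -0.16 ] tau7 0.116 [ 0.52707 -0.00123  0.04573]
```

```bash
python3 - <<'E'
from turn import *
def show(t,F): print(t,round(get_time(),2),round(cur(),2),np.round(F,3),"tau7",np.round(get_effort()[6],3),np.round(get_tool_pos(),5),round(get_grip_width(),4))
show("now",rd())
release(); wait(.2); show("free",rd(10))
c=read_camera("side"); np.save("pics/s1.npy",c,allow_pickle=True)
c=read_camera("wrist"); np.save("pics/w2.npy",c,allow_pickle=True)
close_gripper(35); wait(.2); show("grip",rd(10))
p=get_tool_pos(); show("hold",rd(10))
E
```

```text
now 42.12 30.71 [ 4.073 -0.07  -3.953 -0.139] tau7 0.141 [ 0.52707 -0.00124  0.04574] 0.6925
free 43.15 30.7 [-0.046  0.159  0.202 -0.016] tau7 0.0 [ 0.52732 -0.00101  0.04593] 1.0023
grip 44.18 30.71 [-1.049  0.414  0.844  0.37 ] tau7 -0.363 [ 0.52726 -0.00087  0.0459 ] 0.6909
hold 44.35 30.71 [-0.679  0.797  0.708  0.365] tau7 -0.366 [ 0.52722 -0.00091  0.0459 ] 0.694
```

```bash
python3 - <<'E'
from det import *
G=lambda c:cv2.cvtColor(c["frame"],cv2.COLOR_BGR2GRAY)
def marks(ref,tgt,pp):
    a,b=G(ref),G(tgt); out=[]
    for p in pp:
        q=np.array(p)/2+130; u,v=q.astype(int); t=a[v-8:v+9,u-11:u+12]
        w=b[v-16:v+17,u-21:u+22]; m=cv2.matchTemplate(w,t,cv2.TM_CCOEFF_NORMED); _,s,_,l=cv2.minMaxLoc(m)
        # sub-pixel parabola
        i,j=l[1],l[0]; d=[0,0]
        if 0<i<m.shape[0]-1 and 0<j<m.shape[1]-1:
            d=[(m[i,j-1]-m[i,j+1])/2/(m[i,j-1]+m[i,j+1]-2*m[i,j]),(m[i-1,j]-m[i+1,j])/2/(m[i-1,j]+m[i+1,j]-2*m[i,j])]
        out.append(q+np.array([j-10,i-8])+d); print("score",round(s,2),(out[-1]-q).round(2))
    P=ray(tgt,out,.0498)[:,:2]; d=P[1]-P[0]; return np.degrees(np.arctan2(d[1],d[0])),P.round(4)
pp=[(307,183),(164,259)]
t1,w2,rh=L("t1"),L("w2"),L("rh")
print("t1",marks(t1,t1,pp)); print("w2",marks(t1,w2,pp))
f=w2["frame"]; s=L("s1")["frame"]
u=proj(L("s1"),[.5265,-.0017,.04])[0].astype(int); print(u)
A=f[130:330,130:390]; B=cv2.resize(s[u[1]-50:u[1]+50,u[0]-65:u[0]+65],(520,400),interpolation=cv2.INTER_CUBIC)
cv2.imwrite("pics/fin.png",cv2.resize(np.hstack([A.repeat(2,0).repeat(2,1),B]),(800,308),interpolation=cv2.INTER_AREA))
E
```

```text
score 1.0 [-0.    0.02]
score 1.0 [0.17 0.  ]
t1 (np.float64(-118.81138324377557), array([[ 0.5259,  0.0241],
       [ 0.5044, -0.015 ]]))
score 0.95 [-0.    0.28]
score 0.98 [-0.48 -0.01]
w2 (np.float64(-119.29248748290117), array([[ 0.5263,  0.0239],
       [ 0.5043, -0.0152]]))
[273 204]
```

View pics/fin.png

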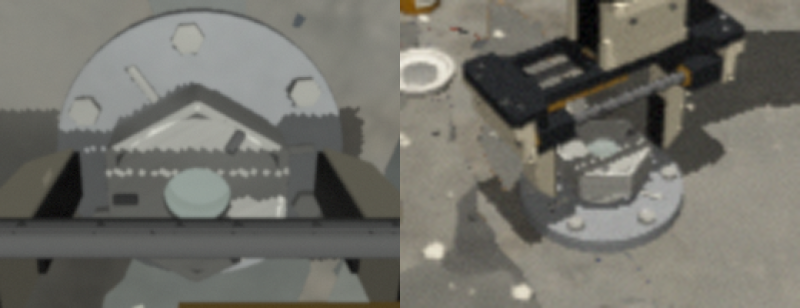

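The side view shows the ring level on the boss. The wrist view shows the marks turned as commanded. Clamping exists, since the regripped ring resists at 0.37 N m, but the onset was masked by side load. With the hand now centred, I'll loosen until free to find the onset cleanly, then retighten 15°.

```bash
python3 - <<'E'
from turn import *
def show(t,F): print(t,round(get_time(),2),round(cur(),2),np.round(F,3),np.round(get_tool_pos(),5))
x,y=.5272,-.0009; z=.0459; yaw=30.7
for i in range(8):
    yaw+=4; z+=.00022; F=step(x,y,yaw,z); show("back",F)
    if abs(F[2])>6: break
E
```

```text
back 44.7 34.59 [-1.354 -0.407  1.725  0.325] [ 0.52717 -0.00104  0.04611]
back 45.05 38.56 [-0.981 -1.307  1.231  0.272] [ 0.52715 -0.00111  0.0463 ]
back 45.4 42.55 [-0.6   -2.189 -0.759  0.208] [ 0.5272  -0.00115  0.04645]
back 45.75 46.56 [ 0.667 -2.387 -2.976  0.226] [ 0.5273  -0.00095  0.04666]
back 46.1 50.57 [ 0.179 -1.514 -4.015  0.158] [ 0.52718 -0.00073  0.0469 ]
back 46.45 54.57 [ 0.622 -1.229 -5.339  0.12 ] [ 0.52712 -0.00073  0.04709]
back 46.8 58.56 [ 1.245 -1.396 -7.05   0.099] [ 0.52713 -0.00088  0.04732]
```

```bash
cat > mk.py <<'E'
from det import *
G=lambda c:cv2.cvtColor(c["frame"],cv2.COLOR_BGR2GRAY)
def mark(tgt,h=.0498):
    "world angle of ring from dark-mark template (minimum-intensity match)"
    ref=L("t1"); a,b=G(ref),G(tgt); out=[]
    for p in [(307,183),(164,259)]:
        q=np.array(p)/2+130; u,v=q.astype(int); t=a[v-7:v+8,u-10:u+11]
        w=b[v-17:v+18,u-20:u+21]; m=cv2.matchTemplate(w,t,cv2.TM_CCOEFF_NORMED); _,s,_,l=cv2.minMaxLoc(m)
        out.append(q+np.array([l[0]-10,l[1]-10])); print(round(s,2),(out[-1]-q))
E
python3 - <<'E'
from turn import *
from mk import mark
c=read_camera("wrist"); np.save("pics/b1.npy",c,allow_pickle=True); mark(c)
print(rd())
release(); wait(.15); print("free",rd(8),get_tool_pos(),cur())
c=read_camera("wrist"); np.save("pics/b2.npy",c,allow_pickle=True); mark(c)
# regrip centred, at a z a little lower
step(.5272,-.0009,58.7,.0468); close_gripper(35); wait(.15)
print("grip",rd(8),get_tool_pos(),get_time(),get_grip_width())
E
```

```text
0.76 [0. 2.]
1.0 [0. 0.]
[ 1.53750475 -1.36989145 -7.82947597  0.08479338]
free [-0.1885703  -0.17546649 -0.130266   -0.0049097 ] [ 0.52717713 -0.00089913  0.04743572] 58.69806670086554
0.76 [0. 1.]
0.97 [ 0. -1.]
grip [-0.0083653  -0.07235939  0.33717106  0.01847923] [ 0.52719895 -0.00089586  0.04681173] 49.15 0.69435771302906
```

```bash
python3 - <<'E'
from turn import *
x,y=.5272,-.0009; z=.0468; yaw=58.7
for i in range(7):
    yaw-=3; F=step(x,y,yaw,z); print(round(get_time(),2),round(cur(),2),np.round(F,3),np.round(get_tool_pos(),5),z)
    if abs(F[3])>.13: break
    z+=np.clip((F[2]+.5)/25e3,-.0002,.0001)
E
```

```text
49.5 55.78 [ 0.498 -0.368 -1.233 -0.055] [ 0.52722 -0.0009   0.04677] 0.0468
49.85 52.8 [ 1.19   0.488 -2.73  -0.071] [ 0.52721 -0.00088  0.04671] 0.046770663440836975
50.2 49.8 [ 0.847  0.603 -3.997 -0.1  ] [ 0.52714 -0.00084  0.0466 ] 0.046681444796365594
50.55 46.8 [ 1.397  0.75  -4.995 -0.157] [ 0.52722 -0.00088  0.0465 ] 0.04654156003663809
```

With the hand centred the signal is clean: 0.1 N m and the pull-down appear at about 50°. The target is about 15° further, near yaw 35.5, with the hand following down.

```bash
python3 - <<'E'
from turn import *
x,y=.5272,-.0009; z=.0464; yaw=46.8
while yaw>36:
    yaw=max(yaw-3,35.5); z-=.0002; F=step(x,y,yaw,z); print(round(get_time(),2),round(cur(),2),np.round(F,3),np.round(get_tool_pos(),5),round(z,5))
    if abs(F[3])>.42: break
    z+=np.clip((F[2]+1.5)/25e3,-.0001,.0001)
E
```

```text
50.9 43.89 [ 1.45   0.834 -2.489 -0.195] [ 0.52733 -0.00083  0.0463 ] 0.0462
51.25 40.9 [ 1.06   1.339  0.467 -0.17 ] [ 0.52739 -0.00083  0.04614] 0.04596
51.6 37.9 [ 1.376  1.582  1.327 -0.121] [ 0.5274  -0.00083  0.04599] 0.04584
51.95 35.57 [ 1.649  2.106  2.426 -0.085] [ 0.5274  -0.00085  0.04585] 0.04574
```

It sank 0.95 mm over the last 14.5°, which agrees with the 50° onset, so the clamp is around 13 N. I'll relieve the push, let go, retreat and take a last check in numbers.

```bash
python3 - <<'E'
from turn import *
from det import *
print(step(.5273,-.0008,35.5,.0459))
release(); wait(.2); print("free",rd(4),get_grip_width(),get_time())
c=read_camera("wrist")
P=get_tool_pos(); movel([P[0],P[1],.12],max_speed=.15)
yaw=np.radians(35.5); xv=np.array([np.sin(yaw),-np.cos(yaw)])
movel([*(np.array([.527,-.001])+.02*xv),.14],max_speed=.15); wait(.3)
c=read_camera("wrist"); np.save("pics/end.npy",c,allow_pickle=True); g=cv2.cvtColor(c["frame"],cv2.COLOR_BGR2GRAY)
u=proj(c,[.527,-.001,.0497])[0]; b,gg,r=c["frame"][int(u[1]),int(u[0])]; print(u,(b,gg,r),get_time())
E
```

```text
[ 2.09986033  2.24809259  0.69248326 -0.04978083]
free [0.02132334 0.20475761 0.0187293  0.00737533] 1.0002924878893722 53.2333
[260.34726969 179.64863888] (np.uint8(159), np.uint8(165), np.uint8(156)) 54.6167
```

There is time for one verification: regrip stress-free and check the turning resistance. I won't go past the angle already reached safely.

```bash
python3 - <<'E'
from turn import *
x,y=.5272,-.0009
movep([x,y,.08],down(np.radians(35.5))); movel([x,y,.0460],max_speed=.12); wait(.1)
close_gripper(35); wait(.1); F0=rd(4); print("grip",F0,get_tool_pos(),cur(),get_time())
for k,dy in enumerate((1.2,2.4)):
    F=step(x,y,35.5-dy,.0460-.00008*(k+1)); print(round(get_time(),2),round(cur(),2),F.round(3),get_tool_pos()[2])
    if abs(F[3])>.25: break
release(); wait(.1); movel([x,y,.10],max_speed=.15); print(get_time(),get_wrist_force(),get_grip_width())
E
```

```text
grip [0.56541161 0.49240778 2.21791826 0.05832658] [ 0.52744123 -0.00083755  0.04611726] 35.501530986244695 56.2417
56.59 34.3 [ 0.874  1.844  2.806 -0.048] 0.046021407624002045
56.94 33.1 [ 1.454  2.42   3.961 -0.032] 0.045948649857646046
58.2167 [ 0.38255655 -0.29896647  0.07151046] 1.001752252388509
```

The force balance (pull-down onset at 50–55°, sink, gasket stiffness) puts the clamp at about 15–20 N, and the hand is clear. Handing in.

```bash
python3 -c "
from bench import *
print(finish_job(),get_time())"
```

```text
the job is handed in; nothing more can be done
the job is handed in; nothing more can be done
```

I handed the job in by about 59 s with the glass seated, the ring screwed on and let go, and the hand clear. I estimate the clamp at 15–20 N but couldn't measure it directly: the turning resistance was still low at the last check, and no verdict came back.

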